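Uncouple the trailer drawbar and hold it up off its ball

TASK

I want to grease the tow ball on the fit-up board, so uncouple the trailer drawbar for me: first draw the red-knobbed safety pin up out of the coupler and lay it down in the blue parts tray. Then pull the coupler's black latch knob out sideways against its spring, lift the coupler off the ball by that knob, and finish while holding it still in the gripper, about 8 cm above where it sat on the ball; nothing is put down or let go at the end. Leave the other things on the bench where they are.

Things in the scene. Friction and masses are not known exactly. Their poses are not given: they have to be found in the camera images.
- ball (a point): centre of the steel tow ball (36 mm across) on its 18 mm neck and grey steel post, 115 mm above the bench, hidden in the coupler at the start. Fixed on a plywood board 18 mm thick. z up; x runs along the lowered drawbar to its hinge, 300 mm away and 3 mm higher, on a wooden cross-member (240 mm wide, top 148 mm above the bench).
- drawbar: pale ash drawbar (44 x 34 mm) with an aluminium ball coupler (56 mm wide, 130 mm long, top 140 mm above the bench, 148 over the dome). Origin at the centre of the coupler's socket, on the ball's centre at the start; x to the hinge, z up. Held down by the latch jaw under the ball; freed, it swings up about its hinge (axis along y, 0.7 rad at most) and falls if let go. 4 to 7 N lift it at the knob.
- latch_knob (a point): centre of the black latch knob's grip: a cylinder 26 mm thick, 30 mm long along y, with a 35 mm flange (6 mm thick) on the outer end. It stands out on the coupler's -y side, 77 mm from the socket when shut, 112 mm above the bench; a 22 mm spring barrel reaches to 25 mm from this point. It pulls out along -y; lifting it lifts the coupler. Axes as the drawbar's, and it swings up with it.
- latch (a joint): travel of the latch in m: 0 shut, 0.016 fully out. Sprung: about 5 N to start, 11 N fully out; shuts itself if let go. The jaw is clear of the ball from about 0.009. With the safety pin in, it moves only a few mm.
- pin_knob (a point): centre of the safety pin's red knob, 24 mm in diameter, 20 mm high; z along the pin from tip to knob. It starts upright in the coupler's top, 60 mm from the ball towards the hinge, this point 26 mm above the coupler's top. Below the knob: a 12 mm neck, a 22 mm collar resting on the coupler, and an 8 mm pointed shaft going 42 mm down a loose 11 mm hole; lifts straight out. About 70 g, 78 mm long.
- pin_tip (a point): the lower end of the pin's shaft, 68 mm from the knob's centre along the pin's -z
- tray: blue open parts tray, 190 mm (its x) by 150 mm (its y) outside, 30 mm high, walls and floor 4 mm thick, about 0.6 kg, loose on the bench. Origin at the centre of its underside.
- tin: round grease tin, 90 mm across, 55 mm high, green band; a bystander, origin under its centre
- wrench: open-ended steel wrench lying flat; a bystander
- block_a: pale ash offcut, 150 x 55 x 45 mm; a bystander, origin under its centre
- block_b: darker wooden offcut, 110 x 60 x 45 mm; a bystander, origin under its centre
- hammer: hammer with a wooden handle, lying flat; a bystander
- glue: yellow glue bottle, 64 mm across, 190 mm high, red cap; a bystander, origin under its centre
- tape: yellow tape measure, 72 x 44 x 66 mm high; a bystander, origin under its centre

How it is judged:
On the way, in this order (a step that is already met when the one before it is completed fails the run):
1. the safety pin lies in the tray, let go, with the drawbar still down and the latch shut (x of pin_knob in the frame of tray between -0.093 and 0.093 m and y of pin_knob in the frame of tray between -0.073 and 0.073 m and z of each of pin_knob, pin_tip in the frame of tray below 0.032 m and x of pin_tip in the frame of tray between -0.093 and 0.093 m and y of pin_tip in the frame of tray between -0.073 and 0.073 m and contact force between pin and the fingers below 0.05 N and linear speed of pin below 0.05 m/s and z of drawbar in the frame of ball below 0.006 m and value of joint latch below 0.005 m), for 0.2 s.
2. the fingers have pulled the latch out clear of the ball with the coupler still down (value of joint latch above 0.009 m and z of drawbar in the frame of ball below 0.006 m and contact force between the fingers and latch above 1 N), for 0.05 s.
3. the coupler is lifted clear of the ball (z of drawbar in the frame of ball above 0.045 m), for 0.1 s.
At the end, for the whole second after the job is handed in: The safety pin lies at rest within the tray (both ends inside the walls and no higher than its rim), and the fingers still hold the latch knob, with the coupler still and its socket's centre 55 to 110 mm above the ball's centre (x of pin_knob in the frame of tray between -0.093 and 0.093 m and y of pin_knob in the frame of tray between -0.073 and 0.073 m and z of each of pin_knob, pin_tip in the frame of tray below 0.032 m and x of pin_tip in the frame of tray between -0.093 and 0.093 m and y of pin_tip in the frame of tray between -0.073 and 0.073 m and linear speed of pin below 0.02 m/s and z of drawbar in the frame of ball between 0.055 and 0.11 m and contact force between the fingers and latch above 2 N and linear speed of drawbar below 0.03 m/s); the arm keeps its last pose, push and grip.
It fails at once if a bystander on the bench (tin, wrench, offcut, hammer, glue, tape) is moved by more than 30 mm (distance of any of tin, wrench, block_a, block_b, hammer, glue, tape from where it was at the start of the episode above 0.03 m).
It fails at once if the tray is pushed more than 40 mm away (distance of tray from where it was at the start of the episode above 0.04 m).
It also fails if it takes over 45 s, if anything falls off the work surface, if the arm or the gripper's body presses on something with over 40 N, if the wrist force passes 120 N, or if a joint passes its speed limit or range.

ROBOT

A 7-joint arm with a two-finger parallel gripper is mounted at the origin on the work surface. World frame = base frame: x ahead of the robot, y to its left, z up, the work surface at z = 0. Lengths are in m, angles in rad, forces in N, time in s.
With the tool pointing down it reaches from about 0.425 to 0.925 m from the base axis. Payload 6.8 kg.
Tool frame: the origin (TCP) lies midway between the tips of the shut fingers; the grasp point (between the pads) lies 19 mm behind it; x points along the fingers, y is the direction in which the jaws open and shut, and the axes are right-handed (so a half turn about x gives the same grasp; the last joint's range is limited). The gripper opens to 85 mm and grips with 20 to 120 N. Pads are 22 mm wide; open, the fingers measure 114 mm over their backs; the gripper's body (76 mm by 85 mm) begins 54 mm behind the grasp point. The pads swing forward as they close: fully open they stand 13 mm farther back than shut.
Start: joints at [-1.331, 0.477, 0.022, 1.555, -0.011, 1.109, -0.083], TCP at [0.23, 0.635, 0.231] pointing down, gripper open.
Joint ranges: [-2.96, 2.96], [-0.34, 2.1], [-1.41, 1.46], [0.24, 2.44], [-1.37, 4.51], [0.17, 1.92], [-2.96, 2.96]. Speed limits (rad/s): [2.39, 2.39, 3.14, 3.14, 3.14, 3.14, 3.14].

INTERFACE

Orientations are given as a rotation vector (axis times angle).
In Python, from bench import r, viewer, nets gives the robot as it stands.
- The arm moves only by the shell command python3 -m pendant 'ROWS' [FORCE]. ROWS is JSON, one flat list of numbers, 5 for each row, row after row: the finger opening in mm, from 0 to 85.4, then the shift along the tool's x, y, z in mm, then the turn about the tool's x in rad. A call has 1 to 20 rows; each row shifts and turns the commanded pose from where the row before left it, along the tool's axes as they then stand; what a row does not reach is not made up. A row lasts 1/8 s, in which the tool goes at most 62.5 mm and 10.7 degrees, less where a joint would pass 70% of its speed; a pose out of reach is approached as far as the arm can. A call with a gripper value outside its range is refused whole. The fingers move at their own pace and stop on an object; FORCE is the grip in N (left out, the last holds). Time passes only in rows, so rows that do not move let the fingers close. It gives the time, the measured TCP pose, the force and the opening at its end, in the units of the state.
- r.get_obs(): the state, without advancing time (a new reading comes with each control period).
- viewer.grab_frame(name): name is "scene" or "top" or "wrist"; returns (picture, depth): 420x560x3 uint8, red, green, blue; 420x560 float32, m along the optical axis (not along the pixel's ray), 0 where there is no reading.
- viewer.calibration(name): a dict with "mtx" (3x3 intrinsics, pixels), "distortion" ([k1, k2, p1, p2, k3] as OpenCV has them; the pictures are not rectified), "world_to_cam" (4x4, takes a point from world to camera coordinates). Camera axes: x right, y up, looking along -z (the intrinsics and any distortion apply to the point x, -y, -z); pixel columns grow to the right and rows downward; lengths in m; the calibration is good to about 2 mm. A picture is of the moment at which its call begins: read the wrist's pose just before it. calibration takes no time and is no camera call; for the wrist camera it gives the pose at the moment of the call.
- r.hand_in(): hands the job in, once; it reports no verdict.
Trained networks look in the newest picture that a camera, given by its name, has taken for a name from the list of things; names that differ only in an ending like _2 or _b are one class to them, and where a whole thing is asked for, a point or a joint stands for the part that bears it (a point fixed in the world has none). Each returns a list of dicts, best first, with "score" (0 to 1); they miss things now and then, are a little off and sometimes report something else, mostly with a low value. They report only what shows in the picture. A call takes as long as a camera call.
- nets.look_for(name, camera): "location" ([x, y, z] in m, in world coordinates, good to about 4 mm: the middle of the surface that is visible of it).
- nets.silhouettes(name, camera): "mask" (420x560 bool, what is visible of it).
The state is a dict: "clock": time; "joints": joint angles; "qvel": joint speeds; "tau": joint torques, N m; "tcp_pos": TCP position; "orientation": TCP orientation; "contact_force": force on the tool from outside, world axes, zero at the start; "moment": the same for the moment, N m; "grip_width": finger opening in m.
Only numpy, scipy, OpenCV 4.12 (cv2) and the standard library are available. Lean on these libraries where they do the work, as an engineer would, in place of code of your own. Each camera call takes 0.05 s, during which the arm holds its last target. There are 200 camera calls.

## Working session

There is one attempt and no reset: what is moved stays moved. The work goes in short steps, Python scripts to look and compute and a shell command to move; the robot and the scene stay as the last step left them, time stands still between calls to the robot, and variables do not carry over. Pictures are saved under pics/ and viewed, about 8 in all and at most 12, crops included, and the job is handed in when it is done.

```bash
ls; mkdir -p pics; cat > h.py <<'E'
import numpy as np, cv2
from bench import r, viewer, nets
from scipy.spatial.transform import Rotation as R
np.set_printoptions(precision=4,suppress=True)
def unproject(name,depth,us,vs,cal):
    K=np.array(cal["mtx"]);d=np.array(cal["distortion"])
    n=cv2.undistortPoints(np.array([us,vs],float).T.reshape(-1,1,2),K,d).reshape(-1,2)
    z=depth[np.asarray(vs,int),np.asarray(us,int)]
    pc=np.c_[n[:,0]*z,-n[:,1]*z,-z,np.ones(len(z))]
    return (np.linalg.inv(np.array(cal["world_to_cam"]))@pc.T).T[:,:3],z
def cloud(name,mask,depth,cal):
    vs,us=np.nonzero(mask&(depth>0)); return unproject(name,depth,us,vs,cal)[0]
E
python3 - <<'E'
from h import *
for c in ("scene","top"):
    p,d=viewer.grab_frame(c); cv2.imwrite(f"pics/{c}0.png",p[:,:,::-1])
    np.savez(f"{c}0.npz",p=p,d=d)
    for n in ("pin_knob","latch_knob","drawbar","tray","tin","wrench","block_a","hammer","glue","tape"):
        print(c,n,[(np.round(o["location"],3),round(o["score"],2)) for o in nets.look_for(n,c)][:3])
print(r.get_obs())
E
```

```text
pics
scene pin_knob [(array([ 0.59 , -0.047,  0.119]), 0.59)]
scene latch_knob [(array([ 0.591, -0.045,  0.116]), 0.6), (array([0.629, 0.045, 0.163]), 0.57)]
scene drawbar [(array([0.718, 0.065, 0.133]), 0.92)]
scene tray [(array([ 0.473, -0.316, -0.   ]), 0.94)]
scene tin [(array([0.468, 0.328, 0.048]), 0.81)]
scene wrench [(array([ 0.67 , -0.326,  0.009]), 0.81)]
scene block_a [(array([0.738, 0.299, 0.042]), 0.94), (array([0.649, 0.407, 0.044]), 0.55)]
scene hammer [(array([0.398, 0.513, 0.02 ]), 0.64)]
scene glue [(array([0.637, 0.501, 0.097]), 0.59)]
scene tape [(array([ 0.511, -0.429,  0.053]), 0.7)]
top pin_knob [(array([0.621, 0.042, 0.179]), 0.41)]
top latch_knob [(array([ 0.581, -0.044,  0.124]), 0.57)]
top drawbar [(array([0.672, 0.056, 0.134]), 0.62)]
top tray [(array([ 0.473, -0.317,  0.008]), 0.58)]
top tin [(array([0.438, 0.319, 0.053]), 0.73), (array([0.786, 0.055, 0.076]), 0.56)]
top wrench [(array([ 0.654, -0.325,  0.005]), 0.72)]
top block_a [(array([0.621, 0.413, 0.044]), 0.7), (array([0.707, 0.296, 0.045]), 0.62)]
top hammer []
top glue [(array([0.607, 0.498, 0.124]), 0.69), (array([0.705, 0.298, 0.043]), 0.68)]
top tape [(array([ 0.485, -0.433,  0.06 ]), 0.75)]
{'clock': 1.1, 'joints': array([-1.3311,  0.477 ,  0.0224,  1.5554, -0.0115,  1.1093, -0.0831]), 'qvel': array([ 0.0003, -0.0006,  0.0013, -0.0012, -0.0006,  0.0014,  0.0004]), 'tau': array([  0.0022, -59.6327,   1.6077, -28.1544,   0.0125,   0.0018,
        -0.    ]), 'tcp_pos': array([0.2301, 0.6346, 0.2313]), 'orientation': array([ 0.273 ,  1.5535, -0.2729]), 'contact_force': array([-0.6054, -0.3108, -0.8709]), 'moment': array([0.0079, 0.0025, 0.0194]), 'grip_width': 0.08530395215986862}
```

View pics/scene0.png

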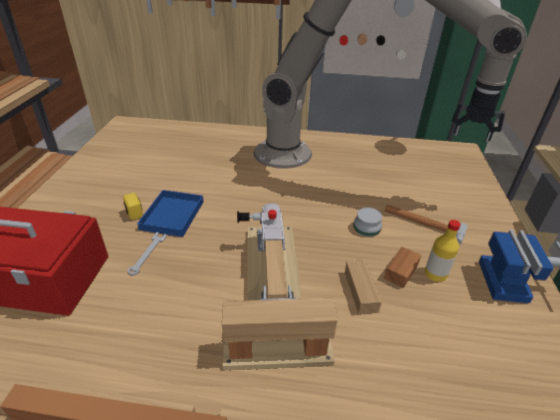

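View pics/top0.png

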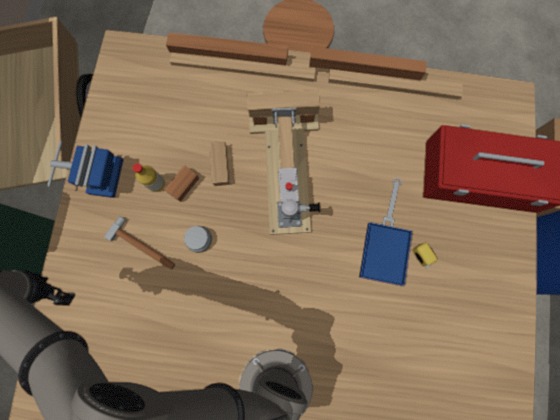

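```bash
python3 - <<'E'
from h import *
for c in ("scene","top","wrist"):
    k=viewer.calibration(c); W=np.linalg.inv(np.array(k["world_to_cam"])); print(c,W,k["mtx"],k["distortion"])
print(R.from_rotvec(r.get_obs()["orientation"]).as_matrix())
E
```

```text
scene [[-0.1312 -0.6049  0.7854  1.4578]
 [ 0.9911 -0.0961  0.0916  0.1491]
 [ 0.0201  0.7905  0.6121  0.8291]
 [ 0.      0.      0.      1.    ]] [[397.6442   0.     275.3461]
 [  0.     397.6442 210.1464]
 [  0.       0.       1.    ]] [-0.0253  0.      0.      0.      0.    ]
top [[ 0.1312  0.9702 -0.2038  0.3125]
 [-0.9913  0.1295 -0.0219  0.017 ]
 [ 0.0052  0.2049  0.9788  1.3202]
 [ 0.      0.      0.      1.    ]] [[384.5131   0.     284.7755]
 [  0.     384.5131 208.5487]
 [  0.       0.       1.    ]] [-0.048  0.     0.     0.     0.   ]
wrist [[ 0.3404 -0.8912 -0.2999  0.1529]
 [ 0.9403  0.3229  0.1078  0.6635]
 [ 0.0008 -0.3186  0.9479  0.3731]
 [ 0.      0.      0.      1.    ]] [[327.8186   0.     274.3013]
 [  0.     327.8186 207.3722]
 [  0.       0.       1.    ]] [0.0168 0.     0.     0.     0.    ]
[[-0.      0.3409  0.9401]
 [ 0.0001  0.9401 -0.3409]
 [-1.      0.0001 -0.    ]]
```

```bash
python3 - <<'E'
from h import *
for c in ("scene","top"):
    z=np.load(f"{c}0.npz");p,d=z["p"],z["d"];cal=viewer.calibration(c)
    hsv=cv2.cvtColor(p,cv2.COLOR_RGB2HSV)
    vs,us=np.nonzero(d>0);P=np.full(d.shape+(3,),9.);P[vs,us]=unproject(c,d,us,vs,cal)[0]
    H,S,V=[hsv[...,i] for i in range(3)]
    near=(abs(P[...,0]-.6)<.12)&(abs(P[...,1])<.12)
    q=P[near&((H<6)|(H>174))&(S>150)&(V>90)&(P[...,2]>.15)]; print(c,"red",len(q),q.mean(0),q.min(0),q.max(0))
    q=P[near&(V<60)&(P[...,2]>.09)&(P[...,1]<-.02)]; print("black",len(q),np.median(q,0),np.percentile(q,3,0),np.percentile(q,97,0))
    m=(H>100)&(H<125)&(S>130)&(abs(P[...,0]-.47)<.2)&(abs(P[...,1]+.31)<.17)
    q=P[m&(P[...,2]<.05)]; print("tray rect",len(q),cv2.minAreaRect(q[:,:2].astype(np.float32)))
    rim=q[q[:,2]>.024]; print("rim",len(rim),cv2.minAreaRect(rim[:,:2].astype(np.float32)),np.percentile(q[:,2],[1,20,99]))
    wood=P[(abs(P[...,0]-.6)<.3)&(P[...,2]<.012)&(P[...,2]>-.03)]; print("table z",np.median(wood[:,2]))
    # cross-member top: z .148 beyond
    q=P[(abs(P[...,2]-.148)<.012)&(P[...,0]>.75)&(P[...,0]<1.1)&(abs(P[...,1])<.25)]; 
    if len(q)>20: print("cross",len(q),np.median(q,0),cv2.minAreaRect(q[:,:2].astype(np.float32)))
    bar=P[(abs(P[...,2]-.137)<.02)&(P[...,0]>.6)&(P[...,0]<.85)&(abs(P[...,1])<.11)]
    print("bar",len(bar)); 
    for x0 in np.arange(.60,.85,.03):
        b=bar[abs(bar[:,0]-x0)<.01]
        if len(b)>5: print(round(x0,2),len(b),b[:,1].min(),b[:,1].max())
E
```

```text
scene red 56 [0.632  0.0437 0.1716] [0.618  0.0353 0.1614] [0.6389 0.0523 0.1777]
black 86 [ 0.5909 -0.0455  0.1196] [ 0.5797 -0.0582  0.1094] [ 0.5988 -0.0299  0.1261]
tray rect 1886 ((0.47605273127555847, -0.3091030418872833), (0.15156510472297668, 0.19580405950546265), 85.65241241455078)
rim 187 ((0.4778822958469391, -0.30859866738319397), (0.14964045584201813, 0.1911872774362564), 85.84368133544922) [-0.0011  0.0018  0.0298]
table z 5.41128090558729e-05
cross 2967 [0.9313 0.099  0.1484] ((0.8717768788337708, 0.09033635258674622), (0.17147965729236603, 0.2407263219356537), 10.47063159942627)
bar 1369
0.6 25 0.012585409014038346 0.06611252429902707
0.63 110 0.015817244964426574 0.07229613970860625
0.66 112 0.020280946714654552 0.08167094606763306
0.69 150 0.02521955938252088 0.08371035885630765
0.72 96 0.03774420952491435 0.08343009450476394
0.75 107 0.04492794332904809 0.08984117694755761
0.78 113 0.04945130672567373 0.09555933831809382
0.81 112 0.05596108750934392 0.10124559567217745
0.84 127 0.06062361394118708 0.10707762147287075
top red 31 [0.623  0.04   0.1759] [0.6144 0.0321
[... 296 characters left out ...]
14876379072666168, 0.1839326173067093), 85.7110595703125) [-0.0025  0.0017  0.0313]
table z 0.00018528087600189203
cross 1402 [0.9177 0.092  0.1475] ((0.8506219387054443, 0.08454906195402145), (0.21009951829910278, 0.23994871973991394), 10.700733184814453)
bar 1073
0.6 53 0.01039143198931912 0.06516422588044662
0.63 66 0.012833279507715428 0.07255771137128061
0.66 116 0.01928088578444386 0.08017250000422589
0.69 89 0.022677117090483992 0.07870781736803893
0.72 83 0.03692241463457264 0.08158857615601932
0.75 82 0.04394176841357836 0.08878914944888451
0.78 80 0.04795721685164828 0.09275388766346995
0.81 77 0.055144310034923955 0.10031005446970642
0.84 77 0.05773483421418468 0.10431318682793889
```

```bash
python3 -m pendant '[60,0,0,0,-0.177, 60,0,0,0,-0.177, 60,0,0,0,-0.177, 60,-2,-41,17.5,0, 60,-2,-41,17.5,0, 60,-2,-41,17.5,0, 60,-2,-41,17.5,0, 60,-2,-41,17.5,0, 60,-2,-41,17.5,0, 60,-2,-41,17.5,0, 60,-2,-41,17.5,0, 60,-2,-41,17.5,0, 60,-2,-41,17.5,0, 60,-2,-41,17.5,0, 60,-2,-41,17.5,0, 60,-2,-41,17.5,0, 60,-2,-41,17.5,0, 60,-2,-41,17.5,0, 60,-2,-41,17.5,0]' 40
cat > see.py <<'E'
import sys
from h import *
o=r.get_obs(); Rm=R.from_rotvec(o["orientation"]).as_matrix(); t=o["tcp_pos"]
cal=viewer.calibration("wrist"); p,d=viewer.grab_frame("wrist"); cv2.imwrite(f"pics/{sys.argv[1]}.png",p[:,:,::-1])
print(o["clock"],"tcp",t,"R",Rm.ravel(),"F",o["contact_force"],"w",o["grip_width"])
for n in sys.argv[2:]:
    for s in nets.silhouettes(n,"wrist")[:2]:
        q=cloud("wrist",s["mask"],d,cal)
        if len(q)<10: continue
        print(n,round(s["score"],2),len(q),"mean",q.mean(0),"5%",np.percentile(q,5,0),"95%",np.percentile(q,95,0),"z top mean",q[q[:,2]>q[:,2].max()-.006].mean(0))
E
python3 see.py w1 pin_knob latch_knob
```

```text
clock: 3.48
tcp_pos: [0.6256, 0.0394, 0.2635]
orientation: [-0.144, 1.566, 0.144]
contact_force: [0.9, 0.3, 0.4]
grip_width: 0.0601
3.475 tcp [0.6256 0.0394 0.2635] R [ 0.0003 -0.1823  0.9832  0.0002  0.9832  0.1823 -1.      0.0001  0.0003] F [0.8922 0.3352 0.3918] w 0.06007089353381773
pin_knob 0.87 987 mean [0.6228 0.0426 0.1694] 5% [0.6146 0.0332 0.1425] 95% [0.6338 0.0522 0.1762] z top mean [0.6247 0.0428 0.175 ]
latch_knob 0.82 1772 mean [ 0.5814 -0.0463  0.1164] 5% [ 0.5695 -0.0639  0.1072] 95% [ 0.5962 -0.0251  0.1273] z top mean [ 0.5827 -0.0517  0.1253]
```

View pics/w1.png

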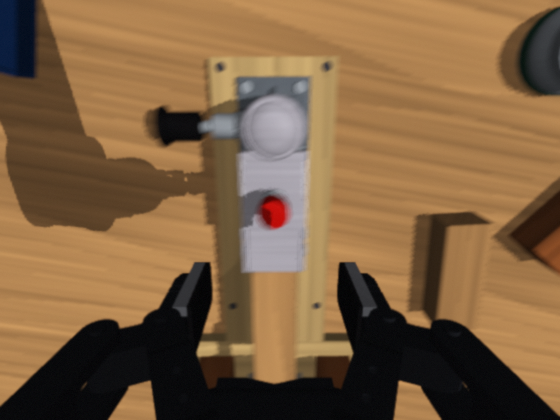

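The wrist view shows the red knob at (274,212), centred between the fingers, and the black latch knob at (180,125). I'll grasp the pin.

```bash
python3 -m pendant '[60,20,3.5,0,0, 60,30,0,0,0, 60,30,0,0,0, 60,24,0,0,0, 60,10,0,0,0, 60,0,0,0,0, 0,0,0,0,0, 0,0,0,0,0, 0,0,0,0,0, 0,0,0,0,0, 0,0,0,0,0]' 40
python3 - <<'E'
from h import *
print(r.get_obs()["grip_width"])
E
```

```text
clock: 5.0
tcp_pos: [0.625, 0.0438, 0.1504]
orientation: [-0.144, 1.564, 0.144]
contact_force: [-0.4, -0.3, 6.0]
grip_width: 0.0227
0.022703995395239308
```

```bash
python3 -m pendant '[0,-8,0,0,0, 0,-12,0,0,0, 0,-15,0,0,0, 0,-20,0,0,0, 0,-25,0,0,0, 0,-20,0,0,0, 0,0,0,0,0]' 40
python3 see.py w2 pin_knob
```

```text
clock: 5.88
tcp_pos: [0.6254, 0.0444, 0.2518]
orientation: [-0.143, 1.562, 0.144]
contact_force: [1.0, -0.3, -1.0]
grip_width: 0.0228
5.875 tcp [0.6254 0.0444 0.2518] R [ 0.0042 -0.1823  0.9832  0.0011  0.9832  0.1823 -1.      0.0003  0.0043] F [ 1.0486 -0.2551 -1.0487] w 0.022797228766837346
pin_knob 0.78 3724 mean [0.6229 0.045  0.264 ] 5% [0.6144 0.0355 0.2191] 95% [0.6333 0.0548 0.2772] z top mean [0.6238 0.0452 0.2761]
```

View pics/w2.png

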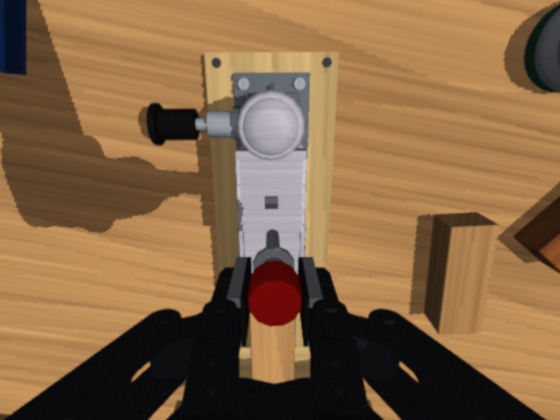

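The pin is out, with the empty hole showing at (271,202). Next I'll carry it to the tray.

```bash
python3 -m pendant '[0,0,0,0,0.128, 0,0,0,0,0.129, 0,0,-40.4,-13.8,0, 0,0,-40.4,-13.8,0, 0,0,-40.4,-13.8,0, 0,0,-40.4,-13.8,0, 0,0,-40.4,-13.8,0, 0,0,-40.4,-13.8,0, 0,0,-40.4,-13.8,0, 0,0,-40.4,-13.8,0, 0,0,-40.4,-13.8,0, 0,30,0,0,0, 0,40,0,0,0, 0,40,0,0,0, 0,35,0,0,0, 0,25,0,0,0, 0,10,0,0,0, 0,0,0,0,0]' 40
python3 see.py w3 pin_knob tray
```

```text
clock: 8.22
tcp_pos: [0.473, -0.3092, 0.0687]
orientation: [0.058, 1.572, -0.058]
contact_force: [0.5, -0.1, -0.0]
grip_width: 0.0228
8.225 tcp [ 0.473  -0.3092  0.0687] R [-0.0015  0.0738  0.9973  0.0006  0.9973 -0.0738 -1.      0.0005 -0.0016] F [ 0.5138 -0.1103 -0.0236] w 0.02279368717877611
pin_knob 0.88 3671 mean [ 0.4697 -0.3079  0.0824] 5% [ 0.4621 -0.3171  0.0382] 95% [ 0.4808 -0.2985  0.0941] z top mean [ 0.4716 -0.3078  0.0931]
tray 0.75 57718 mean [ 0.447  -0.3101  0.0079] 5% [ 0.3842 -0.3808  0.0023] 95% [ 0.5455 -0.2381  0.029 ] z top mean [ 0.461  -0.3313  0.1134]
```

View pics/w3.png

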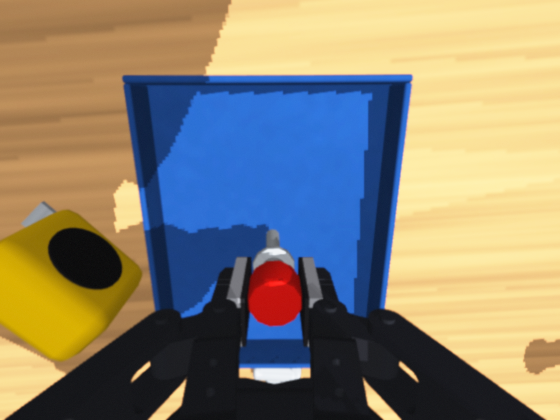

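The pin hangs over the tray's middle with its tip about 12 mm above the floor. I'll touch down, tilt it along the tray's length with a light grip, then release.

```bash
python3 -m pendant '[0,8,0,0,0, 0,5,0,0,0, 0,1,0,6,0, 0,1,0,7,0, 0,1,0,7,0, 0,3,0,7,0, 0,4,0,7,0, 0,4,0,6,0, 0,5,0,6,0, 0,5,0,5,0, 0,0,0,0,0]' 20
python3 see.py w4 pin_knob
```

```text
clock: 9.75
tcp_pos: [0.5299, -0.3145, 0.0349]
orientation: [0.054, 1.561, -0.059]
contact_force: [4.6, 1.0, 12.6]
grip_width: 0.0225
9.75 tcp [ 0.5299 -0.3145  0.0349] R [ 0.0086  0.0724  0.9973 -0.0034  0.9974 -0.0724 -1.     -0.0027  0.0088] F [ 4.6416  0.9527 12.6144] w 0.02248818527848705
pin_knob 0.6 5166 mean [ 0.5174 -0.3123  0.0511] 5% [ 0.4957 -0.3219  0.0147] 95% [ 0.5345 -0.3036  0.0693] z top mean [ 0.5263 -0.3129  0.068 ]
```

View pics/w4.png

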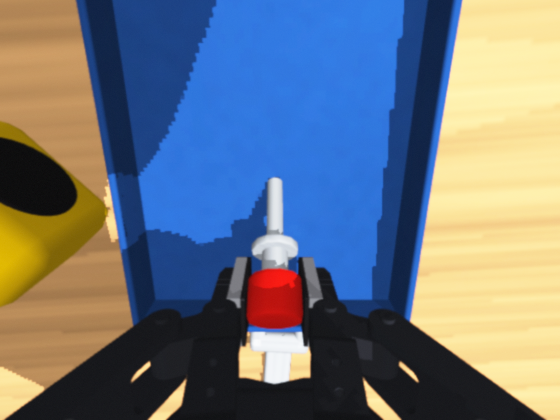

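```bash
python3 -m pendant '[0,-8,0,0,0, 0,-3,0,-8,0, 0,0,0,-15,0, 0,4,0,0,0, 0,3,0,0,0, 40,0,0,0,0, 40,0,0,0,0, 60,0,0,0,0, 60,0,0,0,0, 60,-30,0,0,0, 60,-30,0,0,0, 60,-40,0,0,0, 60,-20,0,0,0, 60,0,0,0,0, 60,0,0,0,0]' 20
python3 see.py w5 pin_knob tray
```

```text
clock: 11.72
tcp_pos: [0.501, -0.3111, 0.1554]
orientation: [0.058, 1.571, -0.057]
contact_force: [-0.2, -0.4, -0.2]
grip_width: 0.0599
11.725 tcp [ 0.501  -0.3111  0.1554] R [-0.0011  0.0736  0.9973  0.0007  0.9973 -0.0736 -1.      0.0006 -0.0012] F [-0.1884 -0.4303 -0.2333] w 0.0599478958948709
pin_knob 0.93 1255 mean [ 0.5126 -0.3106  0.0204] 5% [ 0.474  -0.3203  0.0135] 95% [ 0.5378 -0.3027  0.0274] z top mean [ 0.5285 -0.3116  0.026 ]
tray 0.72 39780 mean [ 0.4651 -0.311   0.0073] 5% [ 0.3851 -0.3808  0.0021] 95% [ 0.5637 -0.2403  0.0289] z top mean [ 0.4907 -0.3106  0.1627]
```

View pics/w5.png

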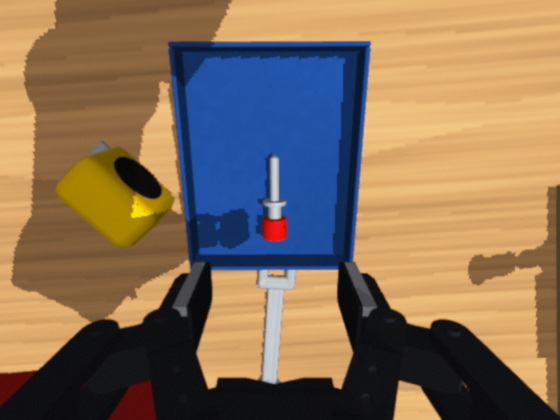

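The pin lies flat in the tray (image about (275,155)–(275,240)). Next is the latch knob.

```bash
python3 -m pendant '[60,-10,0,0,0.164, 60,-10,0,0,0.164, 60,-10,0,0,0.164, 60,-10,0,0,0.164, 60,-5,0,0,0.164, 60,0,0,0,0.164, 60,0,0,0,0.164, 60,0,0,0,0.166, 60,0,21,-41.3,0, 60,0,21,-41.3,0, 60,0,21,-41.3,0, 60,0,21,-41.3,0, 60,0,21,-41.3,0, 60,0,21,-41.3,0, 60,0,0,0,0]' 20
python3 see.py w6 latch_knob
```

```text
clock: 13.75
tcp_pos: [0.5811, -0.0397, 0.2001]
orientation: [1.068, 1.295, -1.068]
contact_force: [-0.0, -1.1, -0.3]
grip_width: 0.0599
13.75 tcp [ 0.5811 -0.0397  0.2001] R [-0.0014  0.9819  0.1896  0.0012  0.1896 -0.9819 -1.     -0.0012 -0.0014] F [-0.0341 -1.1009 -0.2852] w 0.059930950538082686
latch_knob 0.86 2076 mean [ 0.5815 -0.0452  0.1202] 5% [ 0.57   -0.0625  0.1126] 95% [ 0.5944 -0.0271  0.1271] z top mean [ 0.5826 -0.0509  0.1249]
```

View pics/w6.png

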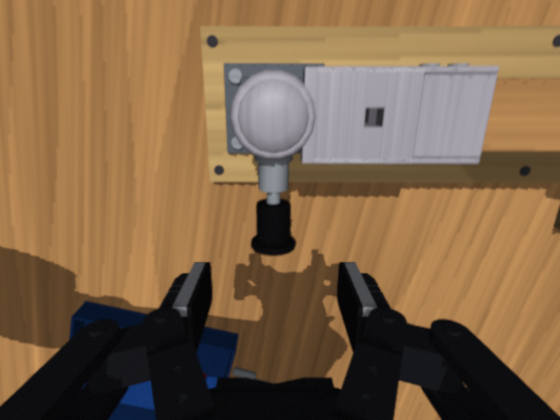

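```bash
python3 -m pendant '[60,25,0,4,0, 60,35,0,0,0, 60,30,0,0,0, 60,14,0,0,0, 60,3,0,0,0, 60,0,0,0,0, 0,0,0,0,0, 0,0,0,0,0, 0,0,0,0,0, 0,0,0,0,0, 0,0,0,0,0]' 50
```

```text
clock: 15.22
tcp_pos: [0.582, -0.0487, 0.0952]
orientation: [1.074, 1.289, -1.072]
contact_force: [1.0, 0.4, 6.0]
grip_width: 0.0248
```

```bash
python3 -m pendant '[0,0,0,3,0, 0,0,0,3,0, 0,0,0,3,0, 0,0,0,3,0, 0,0,0,2,0, 0,0,0,0,0, 0,0,0,0,0]' 60
python3 see.py w7 latch_knob
```

```text
clock: 16.1
tcp_pos: [0.584, -0.0591, 0.0951]
orientation: [1.075, 1.294, -1.069]
contact_force: [-2.8, 9.7, 10.2]
grip_width: 0.0242
16.1 tcp [ 0.584  -0.0591  0.0951] R [-0.0001  0.9829  0.1844  0.0046  0.1843 -0.9828 -1.      0.0007 -0.0046] F [-2.7723  9.7009 10.2074] w 0.024209302058289604
latch_knob 0.94 6814 mean [ 0.5827 -0.0507  0.1183] 5% [ 0.5718 -0.0718  0.1067] 95% [ 0.5949 -0.0245  0.1269] z top mean [ 0.5848 -0.0628  0.1253]
```

View pics/w7.png

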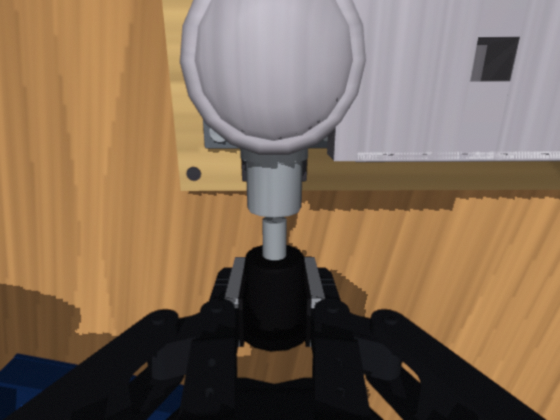

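The latch is out about 12–13 mm: the knob moved 12 mm and the pull reads 10 N. I'll pull 2 mm more, then lift along the hinge arc.

```bash
python3 -m pendant '[0,0,0,2,0, 0,0,0,0,0, 0,-4,0,0,0, 0,-6,0,0,0, 0,-7,0,0,0, 0,-7,0.5,0,0, 0,-8,0.6,0,0, 0,-8,0.8,0,0, 0,-8,1,0,0, 0,-8,1.2,0,0, 0,-8,1.5,0,0, 0,-8,1.7,0,0, 0,-8,1.8,0,0, 0,0,0,0,0, 0,0,0,0,0, 0,0,0,0,0]' 60
python3 see.py w8 latch_knob drawbar
python3 - <<'E'
from h import *
p,d=viewer.grab_frame("scene"); cv2.imwrite("pics/s8.png",cv2.resize(p[130:380,90:440],(700,500))[:,:,::-1])
E
```

```text
clock: 18.2
tcp_pos: [0.5915, -0.0581, 0.1724]
orientation: [1.073, 1.298, -1.071]
contact_force: [0.0, 9.7, -6.4]
grip_width: 0.024
18.2 tcp [ 0.5915 -0.0581  0.1724] R [-0.0044  0.9827  0.1854  0.0049  0.1854 -0.9827 -1.     -0.0034 -0.0057] F [ 0.0048  9.7157 -6.3926] w 0.024022365071153753
latch_knob 0.74 6635 mean [ 0.5885 -0.0467  0.1927] 5% [ 0.5674 -0.0704  0.1774] 95% [ 0.6018 -0.0069  0.2007] z top mean [ 0.5928 -0.0638  0.1995]
drawbar 0.91 62105 mean [0.6073 0.0248 0.2037] 5% [ 0.5635 -0.0494  0.1889] 95% [0.665  0.0578 0.221 ] z top mean [0.5734 0.032  0.2199]
```

View pics/s8.png

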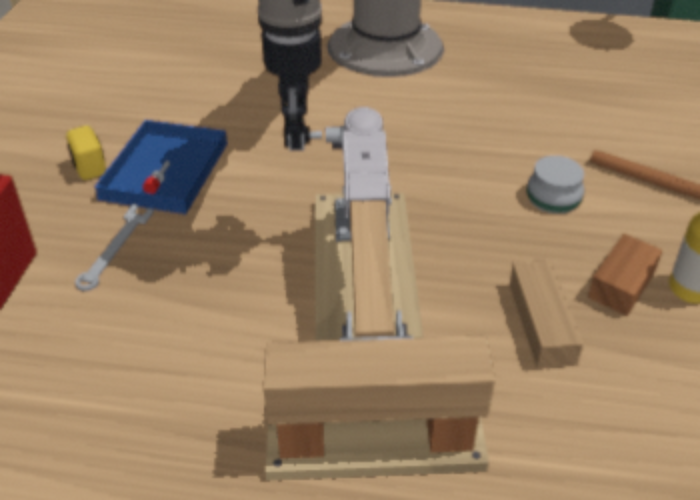

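View pics/w8.png

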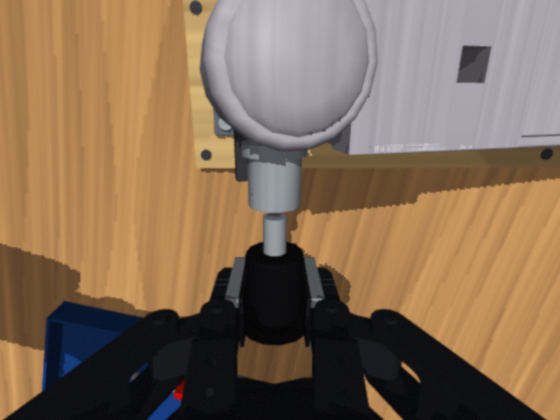

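```bash
python3 -m pendant '[0,-3,0.7,0,0, 0,-3,0.7,0,0, 0,0,0,0,0, 0,0,0,0,0, 0,0,0,0,0, 0,0,0,0,0, 0,0,0,0,0]' 60
python3 see.py w9 latch_knob drawbar; python3 see.py w10 latch_knob drawbar
python3 - <<'E'
from h import *
viewer.grab_frame("top")
for n in ("pin_knob","tray"): print(n,[(o["location"],o["score"]) for o in nets.look_for(n,"top")][:3])
r.hand_in(); print(r.get_obs()["clock"])
E
```

```text
clock: 19.27
tcp_pos: [0.5926, -0.0577, 0.1779]
orientation: [1.072, 1.299, -1.071]
contact_force: [1.6, 9.8, -8.6]
grip_width: 0.024
19.275 tcp [ 0.5926 -0.0577  0.1779] R [-0.0053  0.9826  0.1858  0.0048  0.1858 -0.9826 -1.     -0.0043 -0.0057] F [ 1.5973  9.7988 -8.5869] w 0.023964490967259017
latch_knob 0.93 6591 mean [ 0.5899 -0.0469  0.1979] 5% [ 0.5686 -0.0702  0.1832] 95% [ 0.6029 -0.0068  0.2061] z top mean [ 0.5946 -0.0662  0.2055]
19.425 tcp [ 0.5926 -0.0577  0.1779] R [-0.0054  0.9826  0.1857  0.0048  0.1857 -0.9826 -1.     -0.0044 -0.0057] F [ 1.7201  9.3968 -9.1995] w 0.023959949995674655
latch_knob 0.66 6718 mean [ 0.5897 -0.046   0.1975] 5% [ 0.5682 -0.0701  0.1829] 95% [ 0.603  -0.0055  0.2062] z top mean [ 0.5938 -0.0617  0.2047]
drawbar 0.61 62179 mean [0.6087 0.0252 0.2086] 5% [ 0.5647 -0.0493  0.1927] 95% [0.6675 0.0586 0.2265] z top mean [0.5742 0.0325 0.2257]
drawbar 0.55 70237 mean [0.6108 0.0232 0.1866] 5% [ 0.5364 -0.046   0.0172] 95% [0.6803 0.0598 0.2264] z top mean [0.5742 0.0325 0.2257]
pin_knob [([0.5152, -0.3116, 0.0233], 0.5)]
tray [([0.4682, -0.3188, 0.0029], 0.62)]
the job is handed in; nothing more can be done
the job is handed in; nothing more can be done
```

The drawbar is uncoupled and I've handed the job in at about 19.5 s, well inside the 45 s limit; the hand-in itself gives no verdict.

- **Safety pin:** I drew it straight up out of the coupler, tilted it down in the blue tray and let go. It lies flat inside the walls, and both the wrist and top cameras still placed it there at the end. Its highest visible point is about 27 mm above the bench, against the 30 mm rim.
- **Latch:** I pulled the knob out about 12–13 mm with the coupler still down. The knob had moved 12 mm and the pull read about 10 N.
- **Lift:** The gripper is holding the knob still, with the coupler about 78–80 mm above where it sat. The knob's top rose from 125 to about 205 mm and the dome now reads 226 mm. Two readings 0.15 s apart gave the same arm pose, with the grip at 60 N.
- **Other things on the bench:** They look unmoved in the last scene picture. I judged this by eye and didn't measure it.

In the second-to-last check the network missed the drawbar, and in the last one it also returned a poor second match. The knob readings and the other drawbar match agreed, so I ignored both.

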